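# Balance check of a shredder blade on the domed stand

## Robot

A 6-joint arm with a two-finger parallel gripper is mounted at the origin on the work surface. World frame = base frame: x ahead of the robot, y to its left, z up, the work surface at z = 0. Lengths are in m, angles in rad, forces in N, time in s.
With the tool pointing down it reaches from about 0.3 to 0.85 m from the base axis. Payload 5.4 kg.
Tool frame: the origin (TCP) lies on the centre line of the jaws, within the pads' length; the fingertips stand 11 mm ahead of it and the grasp point (between the pads) lies 8 mm behind it; z points along the fingers, y is the line along which they close (so a half turn about z gives the same grasp; the last joint's range is limited). The gripper opens to 85 mm and grips with 20 to 120 N. Pads are 22 mm wide; open, the fingers measure 114 mm over their backs; the gripper's body (76 mm by 85 mm) begins 54 mm behind the grasp point. The pads swing forward as they close: fully open they stand 13 mm farther back than shut.
Start: joints at [0.951, 0.158, 1.597, -0, 1.386, -0.21], TCP at [0.229, 0.527, 0.242] pointing down, gripper open.
Joint ranges: [-2.91, 2.91], [-0.94, 2.29], [0.18, 2.7], [-1.29, 4.43], [0.17, 2.64], [-3, 3]. Speed limits (rad/s): [2.57, 2.57, 3.14, 3.14, 3.14, 3.14].

## Interface

Orientations are given as a rotation vector (axis times angle).
In Python, from station import manip gives the robot as it stands.
- The arm moves only by the shell command python3 -m creep 'ROWS' [OPENING] [FORCE]. ROWS is JSON, a list of rows, each a list of 6 numbers: the shift along the tool's x, y, z in m, then the turn, a rotation vector about the tool's x, y, z in degrees. A call has 1 to 12 rows; each row is the pose to reach, as a shift and turn from the pose commanded when the call began, along the tool's axes at that moment; what a row does not reach only later rows make up. A row lasts 1/12 s, in which the tool goes at most 41.7 mm and 7.16 degrees, less where a joint would pass 70% of its speed; a pose out of reach is approached as far as the arm can. A call with a gripper value outside its range is refused whole. OPENING is the finger opening in m, from 0 to 0.0854, set as the call begins (- or left out, the last holds). The fingers move at their own pace and stop on an object; FORCE is the grip in N (left out, the last holds). Time passes only in rows, so rows that repeat a pose let the fingers close. It gives the time, the measured TCP pose, the force, the opening and the grip force at its end, in the units of the state.
- manip.read_state(): the state, without advancing time (a new reading comes with each control period).
- manip.snapshot(name): name is "scene" or "top"; returns the picture (420x560x3 uint8, red, green, blue); there is no depth.
- manip.camera_model(name): a dict with "fx", "fy", "cx", "cy" (pixels), "xyz" and "rotation" of the camera in the world. Camera axes: x right, y down, z forward; pixel columns grow to the right and rows downward; lengths in m; the calibration is good to about 2 mm. A picture is of the moment at which its call begins. camera_model takes no time and is no camera call.
- manip.hand_in(): hands the job in; it is judged then, once.
The state is a dict: "clock": time; "joints": joint angles; "dq": joint speeds; "effort": joint torques, N m; "tool_pos": TCP position; "tcp_rot": TCP orientation; "contact_force": force on the tool from outside, world axes, zero at the start; "moment": the same for the moment, N m; "width": finger opening in m; "grasp_force": force on a finger pad.
Only numpy, scipy, OpenCV 4.12 (cv2) and the standard library are available. Lean on these libraries where they do the work, as an engineer would, in place of code of your own. Each camera call takes 0.05 s, during which the arm holds its last target. There are 200 camera calls.

## Task

Check the balance of the shredder blade: lift off the clamping flange that lies on one end of it and put the flange aside, gently lay the bare blade across the top of the domed stand, along the channel between the two guard walls, so that it balances level on the dome and touches nothing else. When the bare blade is balanced and let go, gently set the flange, neck up, on the middle of the blade so that both stay balanced level. Do not knock over or shove the other things on the bench.

Things in the scene. Friction and masses are not known exactly. Their poses are not given: they have to be found in the camera images.
- blade: flat steel bar blade, 200 long (its x), 45 wide (y), 10 thick (z), flat on both sides, alike end for end and of even weight; a dark bore mark 22 across at its middle on the upper side. Origin: centre of its underside, which is also its balance point. 0.55 kg. Starts lying flat on the bench at any yaw.
- flange: steel clamping flange, solid of revolution: disc 60 across and 11 high below, short cone to 13, then a neck 36 across up to 36 high. Origin: centre of its underside, z up along the neck. About 0.3 kg. Starts standing on the upper side of the blade, 55 to 70 from the blade's middle towards the blade's +x end.
- stand: fixed steel balancing stand: base plate 130 (x) by 172 (y), 8 thick, carrying a domed steel cap of 70 radius of curvature in a collar 143 across and 42 high; the dome's top is 105 above the bench. The only dome on the bench. Origin: centre of the underside. x runs along the open channel between the guard walls. Its place and yaw vary.
- dome_top (a point): topmost point of the stand's dome, 105 above the bench; axes as the stand's.
- guards: the stand's two upright guard walls, each 110 long (x), 8 thick, tops 132 above the bench, their inner faces at y = +75 and -75 in the stand's frame, one either side of the dome. Origin: that of the stand.
- tin: bystander: upright metal tin, 80 across, 100 high. Origin: centre of the underside.
- bottle: bystander: upright plastic bottle, 66 across, 190 high. Origin: centre of the underside.
- jar: bystander: upright clear jar, 76 across, 120 high. Origin: centre of the underside.
- hammer: bystander: hammer 260 long lying along its x axis, handle to -x, head about 100 wide and 30 high. Origin: middle, underneath.
- wrench: bystander: wrench 180 long lying along its x axis, under 20 high. Origin: middle, underneath.
- carton: bystander: closed carton 75 (x) by 110 (y) by 45 high. Origin: centre of the underside.
- offcut: bystander: light timber offcut 100 (x) by 40 (y) by 30 high, lying close alongside the blade, on the blade's +y side, 40 to 55 clear of its edge. Origin: centre of the underside.
- sleeve: bystander: upright plastic pipe sleeve, open, 110 across, 75 high. Origin: centre of the underside. Beyond it and the carton, tool cases up to 180 high stand fixed along the back edge (x above 0.9); a toolbox (y above 0.55) and a steel box and bucket (y below -0.54), up to 210 high, stand fixed at the sides.
Things that resemble listed ones, but are neither listed nor needed, are in the scene too. Of the things shaped like the flange, the steel one is meant.

How it is judged:
By the outcome, as a careful person would: the job done as asked, in the order asked, and still so for the second after the job is handed in, with the robot touching nothing.
It also fails if it takes over 72 s, if anything falls off the work surface, if the arm or the gripper's body presses on something with over 40 N, if the wrist force passes 120 N, or if a joint passes its speed limit or range.

## Working session

There is one attempt and no reset: what is moved stays moved. The work goes in short steps, Python scripts to look and compute and a shell command to move; the robot and the scene stay as the last step left them, time stands still between calls to the robot, and variables do not carry over. Pictures are saved under pics/ and viewed, at most 10 in all, crops included, and the job is handed in when it is done.

```bash
ls; mkdir -p pics
python3 - <<'E'
from station import manip
import cv2,numpy as np
print({k:np.round(v,3).tolist() for k,v in manip.read_state().items()})
for n in("scene","top"):
    im=manip.snapshot(n); cv2.imwrite(f"pics/{n}0.png",im[:,:,::-1])
    print(n,{k:np.round(v,4).tolist() for k,v in manip.camera_model(n).items()})
a=cv2.imread("pics/scene0.png");b=cv2.imread("pics/top0.png")
E
```

```text
pics
{'clock': 0.0, 'joints': [0.951, 0.159, 1.598, 0.0, 1.386, -0.21], 'dq': [0.0, -0.001, 0.0, 0.0, -0.001, 0.001], 'effort': [0.0, -39.599, -33.144, 0.0, 0.008, 0.0], 'tool_pos': [0.229, 0.527, 0.241], 'tcp_rot': [-0.639, -3.075, 0.003], 'contact_force': [-0.327, 0.014, 0.102], 'moment': [0.041, 0.002, 0.002], 'grasp_force': 0.0, 'width': 0.086}
scene {'fx': 498.7886, 'fy': 498.7886, 'cx': 278.206, 'cy': 213.2935, 'xyz': [1.2932, 1.0177, 0.9593], 'rotation': [-0.7934, -2.4034, 1.2892]}
top {'fx': 420.8105, 'fy': 420.8105, 'cx': 284.2891, 'cy': 203.901, 'xyz': [0.4383, 0.0117, 1.1333], 'rotation': [-2.1846, 2.2038, -0.0927]}
```

View pics/scene0.png

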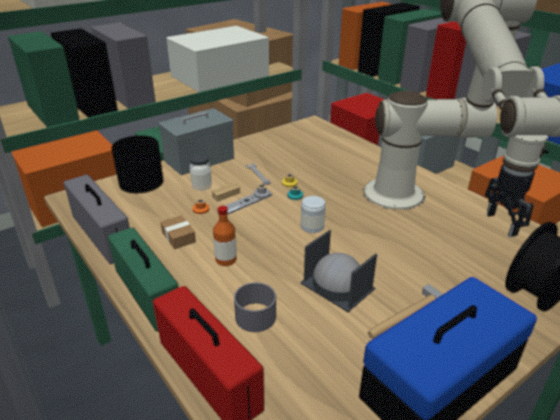

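View pics/top0.png

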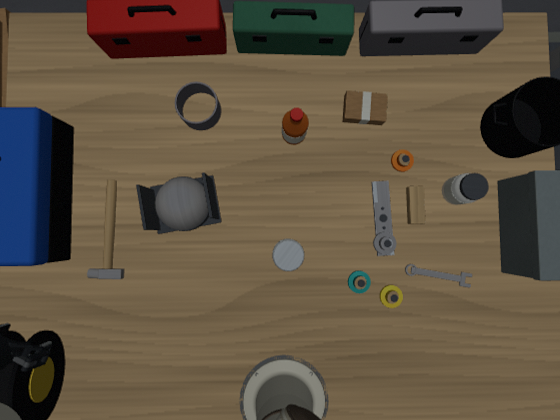

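The top view shows the flange-like things at orange (402,160), teal (359,282), yellow (392,296) and grey steel (385,243). The grey one stands on the blade at (383,217), so it fits the description. The stand with its dome is at (182,204), with walls at (149,207) and (211,198). I'll confirm with one enlarged crop.

Run:
```python
import cv2,numpy as np
b=cv2.imread("pics/top0.png");a=cv2.imread("pics/scene0.png")
A=cv2.resize(b[165:315,330:430],None,fx=4,fy=4,interpolation=cv2.INTER_CUBIC)
B=cv2.resize(a[165:225,185:310],(400,192),interpolation=cv2.INTER_CUBIC)
C=cv2.resize(b[160:260,125:240],(400,348),interpolation=cv2.INTER_CUBIC)
R=np.zeros((600,400,3),np.uint8);R[:192]=B;R[200:548]=C
o=np.clip(np.hstack([A,R])*1.3,0,255).astype(np.uint8);cv2.imwrite("pics/crop1.png",o)
```

```text
(no output)
```

View pics/crop1.png

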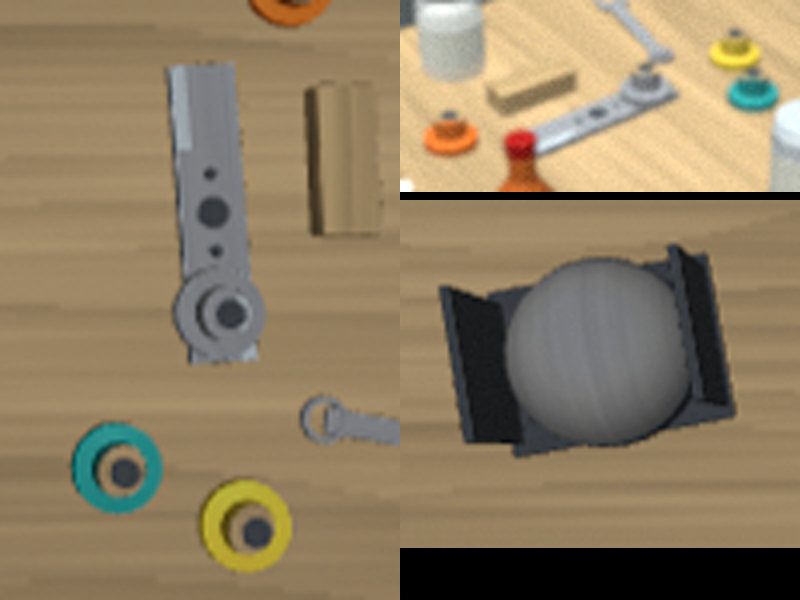

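The crop confirms it: the steel flange is at (385,243) on the robot-side end of the blade, and the bore is at (383,218). The orange, teal and yellow flanges are coloured lookalikes. Next I measure.

```bash
cat > h.py <<'E'
import cv2,numpy as np
from station import manip
from scipy.spatial.transform import Rotation as Ro
class Cam:
    def __init__(s,n):
        m=manip.camera_model(n); s.K=np.array([[m['fx'],0,m['cx']],[0,m['fy'],m['cy']],[0,0,1]])
        s.o=np.array(m['xyz']); s.R=Ro.from_rotvec(m['rotation']).as_matrix()
    def ray(s,uv):
        uv=np.atleast_2d(uv).astype(float); d=np.c_[uv,np.ones(len(uv))]@np.linalg.inv(s.K).T@s.R.T
        return d/np.linalg.norm(d,axis=1,keepdims=True)
    def plane(s,uv,z):
        d=s.ray(uv); return (s.o+d*((z-s.o[2])/d[:,2:]))
    def proj(s,p):
        q=(np.atleast_2d(p)-s.o)@s.R@s.K.T; return q[:,:2]/q[:,2:]
T,S=Cam('top'),Cam('scene')
def tri(a,b):
    d1,d2=T.ray(a)[0],S.ray(b)[0]; t=np.linalg.lstsq(np.c_[d1,-d2],S.o-T.o,rcond=None)[0]
    p,q=T.o+t[0]*d1,S.o+t[1]*d2; return (p+q)/2,np.linalg.norm(p-q)
def blobs(im,mask,roi,amin=8):
    x0,y0,x1,y1=roi; m=np.zeros(mask.shape,np.uint8); m[y0:y1,x0:x1]=mask[y0:y1,x0:x1]
    n,l,st,c=cv2.connectedComponentsWithStats(m.astype(np.uint8))
    return [(st[i,4],np.round(c[i],1).tolist(),st[i,:4].tolist()) for i in range(1,n) if st[i,4]>=amin]
E
python3 - <<'E'
from h import *
a=cv2.imread("pics/scene0.png");b=cv2.imread("pics/top0.png")
print(T.proj([0,0,0]),S.proj([0,0,0]))
ga=cv2.cvtColor(a,6);gb=cv2.cvtColor(b,6)
print("dark top",blobs(b,gb<75,(365,175,400,265),3)); print("dark scene",blobs(a,ga<85,(215,170,280,220),3))
# print neutral blob in top
hb=cv2.cvtColor(b,40);ha=cv2.cvtColor(a,40)
for nm,h,r in(("t",hb,(365,175,402,262)),("s",ha,(220,178,278,218))):
    for st in(40,55,70): print(nm,st,blobs(None,(h[...,1]<st),r,50))
print("dome prof top row204",gb[204,135:225].tolist()); print("col182",gb[165:245,182].tolist())
print("scene row272",ga[272,300:380].tolist()); print("col337",ga[240:305,337].tolist())
print("blade rows",hb[200,365:402,1].tolist(),gb[200,365:402].tolist()); print(gb[172:262,384].tolist())
E
```

```text
[[283.53564275 400.71773827]] [[393.15321978 192.8058835 ]]
dark top [(np.int32(6), [372.0, 188.5], [372, 186, 1, 6]), (np.int32(6), [373.0, 201.5], [373, 199, 1, 6]), (np.int32(9), [382.0, 208.0], [381, 207, 3, 3]), (np.int32(8), [374.0, 213.5], [374, 210, 1, 8]), (np.int32(52), [382.7, 217.7], [379, 214, 8, 8]), (np.int32(8), [375.0, 226.5], [375, 223, 1, 8]), (np.int32(9), [383.7, 227.1], [382, 226, 4, 3]), (np.int32(4), [376.0, 234.2], [375, 234, 3, 2]), (np.int32(20), [374.8, 246.0], [373, 237, 5, 19]), (np.int32(26), [380.5, 242.7], [379, 237, 5, 13]), (np.int32(42), [387.0, 243.2], [384, 240, 7, 7])]
dark scene [(np.int32(3), [246.0, 200.0], [245, 200, 3, 1]), (np.int32(102), [222.5, 212.8], [218, 207, 10, 13])]
t 40 [(np.int32(1332), [382.6, 219.0], [372, 181, 24, 75])]
t 55 [(np.int32(1359), [382.5, 219.1], [372, 180, 25, 76])]
t 70 [(np.int32(1387), [382.6, 219.2], [371, 180, 26, 77])]
s 40 [(np.int32(469), [250.2, 197.7], [227, 178, 45, 36])]
s 55 [(np.int32(521), [250.4, 197.5], [226, 178, 46, 36])]
s 70 [(np.int32(566), [250.5, 197.4], [226, 178, 46, 36])]
dome prof top 
[... 1425 characters left out ...]
lade rows [94, 90, 92, 92, 90, 91, 92, 95, 25, 22, 21, 21, 20, 13, 10, 13, 10, 10, 10, 13, 13, 13, 13, 12, 5, 92, 94, 90, 91, 91, 91, 91, 91, 91, 91, 92, 90] [109, 110, 110, 109, 110, 110, 111, 102, 66, 121, 128, 127, 121, 96, 99, 99, 97, 97, 97, 96, 98, 97, 96, 99, 96, 90, 112, 111, 110, 110, 111, 111, 110, 110, 110, 111, 111]
[102, 101, 97, 91, 92, 96, 98, 99, 99, 99, 100, 100, 100, 99, 99, 99, 98, 98, 99, 97, 98, 98, 97, 97, 97, 96, 96, 97, 96, 96, 96, 96, 96, 96, 97, 86, 83, 94, 96, 97, 96, 91, 67, 46, 45, 47, 47, 47, 45, 54, 85, 98, 97, 92, 67, 45, 46, 75, 94, 89, 91, 95, 95, 95, 76, 86, 98, 98, 94, 79, 59, 45, 57, 70, 86, 96, 97, 82, 86, 94, 94, 96, 95, 80, 93, 103, 102, 102, 104, 107]
```

Run:
```python
from h import *
from scipy.optimize import least_squares
a=cv2.imread("pics/scene0.png");b=cv2.imread("pics/top0.png")
ga=cv2.cvtColor(a,6).astype(float);gb=cv2.cvtColor(b,6).astype(float)
sa=cv2.cvtColor(a,40)[...,1];sb=cv2.cvtColor(b,40)[...,1]
def wc(g,c,r,hi):   # darkness weighted centroid
    y,x=np.mgrid[c[1]-r:c[1]+r+1,c[0]-r:c[0]+r+1]; w=np.clip(hi-g[y,x],0,None); return np.array([(w*x).sum(),(w*y).sum()])/w.sum()
bt=wc(gb,(383,218),6,85); ht1=wc(gb,(382,208),3,85);ht2=wc(gb,(384,227),3,85); nt=wc(gb,(387,243),4,75)
print("bore",bt,"holes",ht1,ht2,(ht1+ht2)/2,"neckhole",nt)
print(ga[194:206,236:256].astype(int)); print(ga[180:198,252:272].astype(int))
# dome
def outl(m):
    c=max(cv2.findContours(m.astype(np.uint8),0,1)[0],key=cv2.contourArea)[:,0]; return c
mt=np.zeros(gb.shape,np.uint8);mt[172:235,150:213]=((gb>50)&(sb<60))[172:235,150:213]
ms=np.zeros(ga.shape,np.uint8);ms[245:300,308:362]=((ga>75)&(sa<60))[245:300,308:362]
ct,cs=outl(mt),outl(ms); 
print("ct",cv2.boundingRect(ct),cv2.minEnclosingCircle(ct),"cs",cv2.boundingRect(cs))
print(cs[cs[:,1]<262].tolist())
cs=cs[(cs[:,1]<262)&(cs[:,0]>316)&(cs[:,0]<356)]
ct=ct[(ct[:,0]<200)]
def res(p,R=.07):
    r=[]
    for C,u in((T,ct),(S,cs)):
        v=p[:3]-C.o;d=np.linalg.norm(v); r.append((np.arccos(C.ray(u)@v/d)-np.arcsin(R/d))*C.K[0,0])
    return np.concatenate(r)
s=least_squares(res,[.47,.27,.035],loss='soft_l1',f_scale=.7); print("sphere",s.x,np.abs(s.fun).mean(), np.median(s.fun[:len(ct)]),np.median(s.fun[len(ct):]))
# steel wall outer edges in top
for r in range(185,232,6): print(r,gb[r,134:164].astype(int).tolist(),gb[r,196:224].astype(int).tolist())
```

```text
bore [382.82731816 217.67795669] holes [382.00396825 208.03571429] [383.54945055 227.36630037] [382.7767094  217.70100733] neckhole [387.06623134 243.16324627]
[[122 134 145 153 157 159 157 158 160 162 160 164 164 162 155 153 147 135
  124 125]
 [143 156 159 167 166 163 161 159 159 158 162 159 158 156 146 147 144 133
  114 113]
 [161 162 166 165 166 164 164 161 159 155 153 152 147 151 149 139 138 131
  121 112]
 [165 162 159 164 161 164 166 156 154 153 144 144 148 145 141 137 126 134
  139 131]
 [170 166 157 152 156 153 158 153 140 131 124 119 126 138 147 136 128 134
  142 142]
 [170 164 152 149 153 154 148 137 117  96  92  94 100 116 138 146 144 142
  150 149]
 [164 158 153 151 147 146 145 133 100  83  75  78  96 116 136 146 146 142
  141 137]
 [156 155 150 141 136 139 137 135 116 105  98 100 112 129 142 142 134 132
  126 121]
 [149 149 144 131 122 124 137 145 141 135 126 134 140 141 134 124 111 105
  108 110]
 [145 149 148 139 124 128 140 149 147 148 143 136 129 127 118 111 106 115
  129 139]
 [147 148 151 152 145 144 144 145 143 139 129 127 115 113 112 124 132 143
  156 159]
 [153
[... 3577 characters left out ...]
04, 51, 45, 45, 22, 21, 21, 22, 22, 23, 23, 22, 21, 21, 19, 18, 21, 34, 58, 69, 70, 73, 79, 80] [78, 75, 72, 70, 67, 65, 60, 59, 55, 51, 45, 29, 24, 47, 49, 45, 21, 21, 18, 19, 22, 20, 25, 47, 72, 104, 102, 101]
221 [108, 107, 107, 108, 108, 108, 109, 104, 49, 44, 42, 22, 19, 20, 20, 19, 19, 23, 20, 21, 21, 20, 22, 20, 23, 37, 48, 49, 55, 61] [61, 59, 58, 55, 50, 49, 44, 30, 17, 31, 44, 48, 46, 45, 46, 48, 48, 46, 47, 47, 47, 47, 46, 45, 46, 68, 107, 106]
227 [95, 95, 95, 95, 94, 95, 95, 98, 92, 48, 45, 45, 21, 20, 21, 21, 21, 21, 20, 21, 21, 20, 22, 21, 19, 25, 38, 48, 46, 47] [29, 47, 56, 91, 94, 101, 100, 99, 100, 99, 99, 98, 99, 98, 98, 99, 98, 99, 99, 98, 98, 99, 99, 99, 99, 98, 99, 99]
```

```bash
cat > stand.py <<'E'
from h import *
from scipy.optimize import least_squares
def cross(v,x0,th,down=True):
    v=np.asarray(v,float)
    for i in range(len(v)-1):
        if (v[i]>=th>v[i+1]) if down else (v[i]<=th<v[i+1]): return x0+i+(v[i]-th)/(v[i]-v[i+1])
def line(uv,z):
    p=T.plane(uv,z)[:,:2]; c=p.mean(0); u,s,vt=np.linalg.svd(p-c); d=vt[0]*np.sign(vt[0,0]); return c,d,s[1]/len(p)**.5
b=cv2.imread("pics/top0.png");gb=cv2.cvtColor(b,6).astype(float);sb=cv2.cvtColor(b,40)[...,1].astype(float)
L=[];R=[]
for r in range(191,222):
    x=cross(gb[r,130:150],130,75);  L.append((x,r))
for r in range(186,216):
    i=200+int(np.argmax(np.diff(gb[r,200:216])<-17)) if 0 else None
    seg=gb[r,200:218]; k=[j for j in range(2,17) if seg[j]>39 and seg[j+1]<35]
    if k: R.append((200+k[-1]+(seg[k[-1]]-32)/(seg[k[-1]]-seg[k[-1]+1]) ,r))
l,rr=line(L,.132),line(R,.132); yaw=[np.arctan2(q[1][1],q[1][0]) for q in(l,rr)]
print("yaw L,R deg",np.degrees(yaw),"resid mm",l[2]*1e3,rr[2]*1e3)
y=np.mean(yaw); n=np.array([-np.sin(y),np.cos(y)]); x=np.array([np.cos(y),np.sin(y)])
print("separation (166)",1e3*(l[0]-rr[0])@n); mid=((l[0]+rr[0])@n)/2
P=[]
for c in range(172,193):
    t=cross(gb[165:181,c],165,88); u=None
    col=gb[222:238,c]; u=cross(col,222,75,False)
    P+= [(c,t),(c,u)]
Q=T.plane(P,.042)[:,:2]
s=least_squares(lambda p:np.linalg.norm(Q-p,axis=1)-.0715,[.51,.26],loss='soft_l1',f_scale=.001)
print("collar centre",s.x,"resid",np.abs(s.fun).mean()); c0=s.x
print("mid via walls vs collar (mm)",1e3*(mid-c0@n)); C=x*(c0@x)+n*mid
print("stand C",C,"yaw",np.degrees(y))
sc=[(u,v) for u,v in [(329,253),(326,255),(323,257),(320,260),(354,259),(351,256),(348,255),(344,253),(337,252.7)]]
def hres(z): 
    v=np.r_[C,z[0]]-S.o;d=np.linalg.norm(v);return np.arccos(S.ray(sc)@v/d)-np.arcsin(.07/d)
print("dome top z",least_squares(hres,[.03]).x+.07)
E
python3 stand.py
python3 - <<'E'
from h import *
a=cv2.imread("pics/scene0.png");ga=cv2.cvtColor(a,6).astype(float)
def wc(g,x0,x1,y0,y1,hi):
    y,x=np.mgrid[y0:y1,x0:x1]; w=np.clip(hi-g[y,x],0,None); return np.array([(w*x).sum(),(w*y).sum()])/w.sum()
bs=wc(ga,242,251,198,203,125); ns=wc(ga,0,1,0,1,300)
print("bore",bs,tri((382.8,217.69),bs), T.plane((382.8,217.69),.01))
# neck top hole in scene: dark 180..184 , disc
ns=wc(ga,262,271,181,185,128); print("neckhole",ns,tri((387.07,243.16),ns), T.plane((387.07,243.16),.046))
h=T.plane([(382.0,208.04),(383.55,227.37)],.01); d=h[0]-h[1]; print("blade yaw from holes",np.degrees(np.arctan2(d[1],d[0])),np.linalg.norm(d))
b=cv2.imread("pics/top0.png");sb=cv2.cvtColor(b,40)[...,1].astype(float)
E=[];W=[]
for r in range(186,230):
    v=sb[r,365:402]; k=np.where(v<58)[0]; i,j=k[0],k[-1]
    W.append((365+i-1+(v[i-1]-58)/(v[i-1]-v[i]),r)); E.append((365+j+(58-v[j])/(v[j+1]-v[j]),r))
from numpy.linalg import svd
for n,q,z in(("L",W,0.0),("R",E,.01)):
    for z in(0,.01):
        p=T.plane(q,z)[:,:2];c=p.mean(0);vt=svd(p-c)[2][0]; vt*=np.sign(vt[0]); print(n,z,c,np.degrees(np.arctan2(vt[1],vt[0])))
# blade ends
for c in(378,380,382): 
    v=sb[172:190,c]; i=np.where(v<58)[0][0]; print("top end",T.plane((c,172+i-1+(v[i-1]-58)/(v[i-1]-v[i])),.01)[0,:2])
E
```

```text
yaw L,R deg [9.75323468 9.937638  ] resid mm 0.3105017763069413 0.36182301986329185
separation (166) 165.50279848718208
collar centre [0.51735022 0.25807586] resid 0.0010244831381401014
mid via walls vs collar (mm) 0.147057288439445
stand C [0.51732507 0.25822075] yaw 9.845436340135395
dome top z [0.1033545]
bore [246.27853881 199.87442922] (array([ 0.47563757, -0.27001675,  0.00934024]), np.float64(0.0012519072540133724)) [[ 0.47609747 -0.27026718  0.01      ]]
neckhole [265.98706897 183.        ] (array([ 0.40320954, -0.26157309,  0.0597409 ]), np.float64(0.016315987561939697)) [[ 0.40899327 -0.27063299  0.046     ]]
blade yaw from holes 3.1522218524148546 0.05191049545859609
L 0 [ 0.50432101 -0.24670606] 3.0554244426033166
L 0.01 [ 0.50373884 -0.24442584] 3.0554244426033126
R 0 [ 0.50392462 -0.29419032] 3.0073665060434696
R 0.01 [ 0.50334595 -0.2914911 ] 3.007366506043472
top end [ 0.57636641 -0.25982209]
top end [ 0.57649695 -0.26523755]
top end [ 0.57667821 -0.27065522]
```

Run:
```python
from h import *
from scipy.optimize import least_squares
b=cv2.imread("pics/top0.png");sb=cv2.cvtColor(b,40)[...,1].astype(float)
Lp=[];Rp=[]
for r in range(238,249):
    v=sb[r,362:406]; k=np.where(v<58)[0]; i,j=k[0],k[-1]
    Lp.append((362+i-1+(v[i-1]-58)/(v[i-1]-v[i]),r)); Rp.append((362+j+(58-v[j])/(v[j+1]-v[j]),r))
print(np.round(Lp[::5],1),np.round(Rp[::5],1))
# right side silhouette = top disc edge z=.021; left = lower edge z~.010 
for zl in(.010,.021):
    Q=np.r_[T.plane(Lp,zl),T.plane(Rp,.021)][:,:2]
    s=least_squares(lambda p:np.linalg.norm(Q-p,axis=1)-.030,[.41,-.27]);print(zl,s.x,np.abs(s.fun).mean())
print("scene of neck top",S.proj([.409,-.2722,.046]))
```

```text
[[373.9 238. ]
 [372.6 243. ]
 [374.5 248. ]] [[394.8 238. ]
 [396.3 243. ]
 [394.9 248. ]]
0.01 [ 0.40938761 -0.2713832 ] 0.000421351594368677
0.021 [ 0.40928351 -0.27015124] 0.0009014916251025625
scene of neck top [[260.79659581 185.22505637]]
```

The stand is at (0.5173, 0.2582) with yaw 9.85° and a dome top of about 0.104. The blade bore is at (0.4761, −0.2703), yaw 3.03°. The flange axis is at (0.4092, −0.2710), and it projects into the scene view at (261,185) where the dark neck hole is, so the two views agree.

```bash
cat > go.py <<'E'
import sys,numpy as np
from station import manip
from scipy.spatial.transform import Rotation as Ro
x,y,z,yaw=map(float,sys.argv[1:5]) # yaw = world angle of tool y, deg
s=manip.read_state(); R=Ro.from_rotvec(s['tcp_rot']); p=np.array(s['tool_pos'])
a=np.radians(yaw); Y=np.array([np.cos(a),np.sin(a),0]); Z=np.array([0,0,-1.]); G=Ro.from_matrix(np.c_[np.cross(Y,Z),Y,Z])
print("t",round(s['clock'],2),"p",np.round(p,4),"shift mm",np.round(1e3*R.inv().apply(np.array([x,y,z])-p),1),"turn",np.round(np.degrees((R.inv()*G).as_rotvec()),2),
 "F",np.round(s['contact_force'],1),"M",np.round(s['moment'],2),"w",round(s['width'],4),"g",round(s['grasp_force'],1))
E
python3 go.py 0.4092 -0.2710 0.2 93
```

```text
t 0.1 p [0.2288 0.527  0.2414] shift mm [-483.4 -659.9   42.3] turn [ -0.09  -0.04 -26.48] F [ 0.2  0.3 -0.1] M [-0.01  0.04 -0.01] w 0.0852 g 0.0
```

```bash
python3 -m creep '[[-0.4834,-0.6599,0.01,0,0,-26.5],[-0.4834,-0.6599,0.01,0,0,-26.5],[-0.4834,-0.6599,0.01,0,0,-26.5],[-0.4834,-0.6599,0.01,0,0,-26.5],[-0.4834,-0.6599,0.01,0,0,-26.5],[-0.4834,-0.6599,0.01,0,0,-26.5],[-0.4834,-0.6599,0.01,0,0,-26.5],[-0.4834,-0.6599,0.01,0,0,-26.5],[-0.4834,-0.6599,0.01,0,0,-26.5],[-0.4834,-0.6599,0.01,0,0,-26.5],[-0.4834,-0.6599,0.01,0,0,-26.5],[-0.4834,-0.6599,0.01,0,0,-26.5]]' 0.06 40; python3 go.py 0.4092 -0.2710 0.12 93
```

```text
clock: 1.1
tool_pos: [0.3382, 0.0424, 0.2362]
tcp_rot: [-0.083, 3.14, -0.0]
contact_force: [1.4, 0.7, -0.8]
width: 0.06
grasp_force: 0.0
t 1.1 p [0.3382 0.0424 0.2362] shift mm [ -54.3 -316.7  116.2] turn [-0.    0.04  0.03] F [ 1.4  0.7 -0.8] M [ 0.04 -0.08 -0.05] w 0.06 g 0.0
```

```bash
python3 -m creep '[[-0.054,-0.316,0.02,0,0,0],[-0.054,-0.316,0.02,0,0,0],[-0.054,-0.316,0.02,0,0,0],[-0.054,-0.316,0.02,0,0,0],[-0.054,-0.316,0.02,0,0,0],[-0.054,-0.316,0.04,0,0,0],[-0.054,-0.316,0.08,0,0,0],[-0.054,-0.316,0.11,0,0,0],[-0.054,-0.316,0.116,0,0,0],[-0.054,-0.316,0.116,0,0,0],[-0.054,-0.316,0.116,0,0,0],[-0.054,-0.316,0.116,0,0,0]]'; python3 go.py 0.4092 -0.2710 0.037 93
```

```text
clock: 2.1
tool_pos: [0.4094, -0.2683, 0.1214]
tcp_rot: [-0.083, 3.14, -0.001]
contact_force: [0.6, -0.5, 1.5]
width: 0.0601
grasp_force: 0.0
t 2.1 p [ 0.4094 -0.2683  0.1214] shift mm [ 0.4 -2.6 84.4] turn [-0.03  0.04  0.03] F [ 0.6 -0.5  1.5] M [ 0.01 -0.    0.01] w 0.0601 g 0.0
```

```bash
python3 -m creep '[[0,-0.0025,0.02,0,0,0],[0,-0.0025,0.04,0,0,0],[0,-0.0025,0.06,0,0,0],[0,-0.0025,0.072,0,0,0],[0,-0.0025,0.078,0,0,0],[0,-0.0025,0.082,0,0,0],[0,-0.0025,0.082,0,0,0],[0,-0.0025,0.082,0,0,0]]'; python3 go.py 0.4092 -0.2710 0.037 93
python3 - <<'E'
from h import *
a=manip.snapshot("top")[...,::-1];b=manip.snapshot("scene")[...,::-1]
A=cv2.resize(a[165:285,325:425],(500,600),interpolation=2);B=cv2.resize(b[140:240,210:310],(300,300),interpolation=2)
R=np.zeros((600,300,3),np.uint8);R[:300]=B;cv2.imwrite("pics/g1.png",np.hstack([A,R]))
E
```

```text
clock: 2.77
tool_pos: [0.4101, -0.2716, 0.0399]
tcp_rot: [-0.083, 3.139, -0.003]
contact_force: [0.1, -0.4, 0.7]
width: 0.06
grasp_force: 0.0
t 2.77 p [ 0.4101 -0.2716  0.0399] shift mm [0.9 0.6 2.9] turn [-0.12  0.1   0.05] F [ 0.1 -0.4  0.7] M [-0.02  0.05  0.02] w 0.06 g 0.0
```

View pics/g1.png

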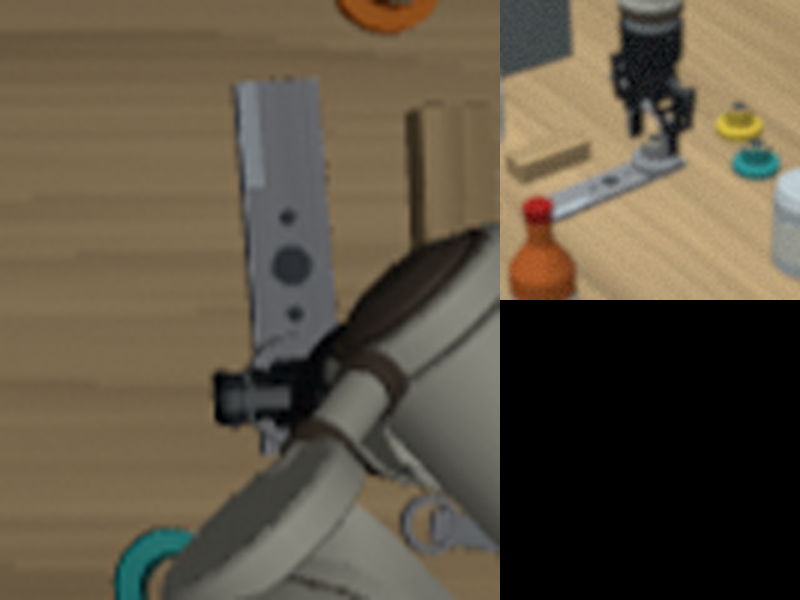

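The picture shows the fingers either side of the steel neck, and the blade undisturbed. Closing.

```bash
python3 -m creep '[[0,0,0.001,0,0,0],[0,0,0.001,0,0,0],[0,0,0.001,0,0,0],[0,0,0.001,0,0,0],[0,0,0.001,0,0,0],[0,0,0.001,0,0,0]]' 0.02 40; python3 go.py 0.4092 -0.2710 0.037 93
```

```text
clock: 3.37
tool_pos: [0.4095, -0.2713, 0.038]
tcp_rot: [-0.083, 3.14, -0.001]
contact_force: [-0.9, 1.4, 5.9]
width: 0.0347
grasp_force: 40.0
t 3.37 p [ 0.4095 -0.2713  0.038 ] shift mm [0.3 0.3 1. ] turn [-0.03  0.03  0.02] F [-0.9  1.4  5.9] M [ 0.26  0.13 -0.01] w 0.0347 g 40.0
```

```bash
python3 -m creep '[[0,0,-0.01,0,0,0],[0,0,-0.03,0,0,0],[0,0,-0.06,0,0,0],[0,0,-0.06,0,0,0],[0,0,-0.06,0,0,0]]'; python3 go.py 0.45 -0.12 0.045 93
```

```text
clock: 3.78
tool_pos: [0.41, -0.2719, 0.0988]
tcp_rot: [-0.083, 3.138, -0.004]
contact_force: [-0.5, -0.3, -3.3]
width: 0.0345
grasp_force: 40.8
t 3.78 p [ 0.41   -0.2719  0.0988] shift mm [-47.8 149.8  53.5] turn [-0.16  0.13  0.02] F [-0.5 -0.3 -3.3] M [ 0.02 -0.02  0.05] w 0.0345 g 40.8
```

```bash
python3 -m creep '[[-0.048,0.150,0,0,0,0],[-0.048,0.150,0,0,0,0],[-0.048,0.150,0,0,0,0],[-0.048,0.150,0,0,0,0],[-0.048,0.150,0.02,0,0,0],[-0.048,0.150,0.045,0,0,0],[-0.048,0.150,0.055,0,0,0],[-0.048,0.150,0.062,0,0,0],[-0.048,0.150,0.064,0,0,0],[-0.048,0.150,0.064,0,0,0],[-0.048,0.150,0.064,0,0,0]]'; python3 go.py 0.45 -0.12 0.028 93
```

```text
clock: 4.7
tool_pos: [0.4497, -0.1194, 0.034]
tcp_rot: [-0.082, 3.14, -0.001]
contact_force: [-1.0, -0.2, -2.7]
width: 0.0344
grasp_force: 41.0
t 4.7 p [ 0.4497 -0.1194  0.034 ] shift mm [-0.2 -0.6  6. ] turn [-0.04  0.06 -0.02] F [-1.  -0.2 -2.7] M [-0.   -0.01  0.01] w 0.0344 g 41.0
```

```bash
python3 -m creep '[[0,0,0.002,0,0,0],[0,0,0.004,0,0,0],[0,0,0.005,0,0,0],[0,0,0.006,0,0,0],[0,0,0.006,0,0,0]]'; python3 go.py 0.45 -0.12 0.028 93
```

```text
clock: 5.12
tool_pos: [0.4494, -0.1189, 0.028]
tcp_rot: [0.083, -3.14, 0.0]
contact_force: [-2.9, 0.4, 3.5]
width: 0.0344
grasp_force: 41.8
t 5.12 p [ 0.4494 -0.1189  0.028 ] shift mm [-0.5 -1.1 -0. ] turn [-0.01 -0.    0.03] F [-2.9  0.4  3.5] M [ 0.13  0.45 -0.04] w 0.0344 g 41.8
```

```bash
python3 -m creep '[[0,0,0,0,0,0],[0,0,0,0,0,0],[0,0,0,0,0,0],[0,0,-0.02,0,0,0],[0,0,-0.06,0,0,0],[0,0,-0.10,0,0,0],[0,-0.05,-0.13,0,0,0],[0,-0.09,-0.13,0,0,0],[0,-0.13,-0.13,0,0,0],[0,-0.151,-0.13,0,0,0],[0,-0.151,-0.13,0,0,0]]' 0.06; python3 go.py 0.4761 -0.2703 0.05 93
python3 - <<'E'
from h import *
a=manip.snapshot("top")[...,::-1];cv2.imwrite("pics/t2raw.png",a);b=manip.snapshot("scene")[...,::-1];cv2.imwrite("pics/s2raw.png",b)
A=cv2.resize(a[165:285,285:425],(560,480),interpolation=2);cv2.imwrite("pics/g2.png",A)
E
```

```text
clock: 6.03
tool_pos: [0.4576, -0.2755, 0.1586]
tcp_rot: [-0.076, 3.138, -0.007]
contact_force: [-0.4, -0.6, -0.0]
width: 0.0597
grasp_force: 0.0
t 6.03 p [ 0.4576 -0.2755  0.1586] shift mm [-18.5   4.8 108.6] turn [-0.27  0.13 -0.24] F [-0.4 -0.6 -0. ] M [ 0.01  0.05 -0.01] w 0.0597 g 0.0
```

View pics/g2.png

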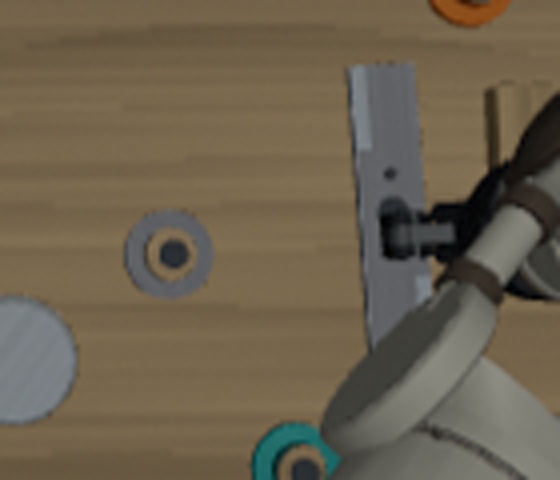

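```bash
python3 - <<'E'
from h import *
b=cv2.imread("pics/t2raw.png");gb=cv2.cvtColor(b,6).astype(float);sb=cv2.cvtColor(b,40)[...,1].astype(float)
y,x=np.mgrid[205:212,379:386];w=np.clip(85-gb[y,x],0,None);print("hole",(w*x).sum()/w.sum(),(w*y).sum()/w.sum())
W=[]
for r in range(186,215):
    v=sb[r,365:402];i=np.where(v<58)[0][0];W.append((365+i-1+(v[i-1]-58)/(v[i-1]-v[i]),r))
p=T.plane(W,0)[:,:2];k=np.polyfit(p[:,0],p[:,1],1);print("yaw",np.degrees(np.arctan(k[0])),"y at .5043 (was -.2467)",np.polyval(k,.5043))
for c in(378,380,382):
    v=sb[172:190,c]; i=np.where(v<58)[0][0]; print("end",T.plane((c,172+i-1+(v[i-1]-58)/(v[i-1]-v[i])),.01)[0,:2])
E
python3 -m creep '[[-0.0185,0.005,0.02,-0.2,0.1,-0.2],[-0.0185,0.005,0.06,-0.2,0.1,-0.2],[-0.0185,0.005,0.108,-0.2,0.1,-0.2],[-0.0185,0.005,0.108,-0.2,0.1,-0.2],[-0.0185,0.005,0.108,-0.2,0.1,-0.2],[-0.0185,0.005,0.108,-0.2,0.1,-0.2]]' 0.053; python3 go.py 0.4761 -0.2703 0.02 93.03
```

```text
hole 381.99590163934425 208.0327868852459
yaw 3.15898071393307 y at .5043 (was -.2467) -0.24677644238574648
end [ 0.57635016 -0.25982169]
end [ 0.57649695 -0.26523755]
end [ 0.57667821 -0.27065522]
clock: 6.63
tool_pos: [0.4759, -0.2631, 0.0505]
tcp_rot: [0.09, -3.139, -0.005]
contact_force: [-0.2, -1.1, 0.3]
width: 0.0528
grasp_force: 0.0
t 6.63 p [ 0.4759 -0.2631  0.0505] shift mm [ 0.2 -7.3 30.5] turn [ 0.18 -0.07  0.24] F [-0.2 -1.1  0.3] M [-0.02 -0.01  0.02] w 0.0528 g 0.0
```

```bash
python3 -m creep '[[0,-0.007,0,0,0,0],[0,-0.007,0.01,0,0,0],[0,-0.007,0.015,0,0,0],[0,-0.007,0.015,0,0,0],[0,-0.007,0.015,0,0,0]]'; python3 go.py 0.4761 -0.2703 0.02 93.03
```

```text
clock: 7.05
tool_pos: [0.4755, -0.2703, 0.0342]
tcp_rot: [0.088, -3.138, -0.006]
contact_force: [0.9, 0.5, 0.7]
width: 0.0531
grasp_force: 0.0
t 7.05 p [ 0.4755 -0.2703  0.0342] shift mm [-0.6 -0.1 14.2] turn [ 0.22 -0.12  0.18] F [0.9 0.5 0.7] M [-0.01 -0.01  0.01] w 0.0531 g 0.0
```

```bash
python3 -m creep '[[-0.0006,0,0.006,0.2,-0.1,0.2],[-0.0006,0,0.012,0.2,-0.1,0.2],[-0.0006,0,0.018,0.2,-0.1,0.2],[-0.0006,0,0.02,0.2,-0.1,0.2],[-0.0006,0,0.02,0.2,-0.1,0.2]]'; python3 go.py 0.4761 -0.2703 0.011 93.03
```

```text
clock: 7.47
tool_pos: [0.4757, -0.2697, 0.0132]
tcp_rot: [0.083, -3.139, -0.002]
contact_force: [-0.1, -0.2, 0.8]
width: 0.053
grasp_force: 0.0
t 7.47 p [ 0.4757 -0.2697  0.0132] shift mm [-0.4 -0.6  2.2] turn [ 0.09 -0.08 -0.01] F [-0.1 -0.2  0.8] M [-0.01  0.08  0.06] w 0.053 g 0.0
```

```bash
python3 -m creep '[[0,0,0.001,0,0,0],[0,0,0.002,0,0,0],[0,0,0.002,0,0,0]]'; python3 go.py 0.4761 -0.2703 0.011 93.03;  python3 -m creep '[[0,0,0.001,0,0,0],[0,0,0.002,0,0,0],[0,0,0.002,0,0,0]]'; python3 go.py 0.4761 -0.2703 0.011 93.03
```

```text
clock: 7.72
tool_pos: [0.4764, -0.2704, 0.0123]
tcp_rot: [-0.083, 3.14, -0.0]
contact_force: [-0.3, 0.6, -0.1]
width: 0.0525
grasp_force: 0.0
t 7.72 p [ 0.4764 -0.2704  0.0123] shift mm [0.3 0.1 1.3] turn [-0.01  0.01 -0.01] F [-0.3  0.6 -0.1] M [-0.01  0.02  0.03] w 0.0525 g 0.0
clock: 7.97
tool_pos: [0.4763, -0.2703, 0.0102]
tcp_rot: [0.083, -3.14, -0.0]
contact_force: [-0.6, -0.1, 0.0]
width: 0.0529
grasp_force: 0.0
t 7.97 p [ 0.4763 -0.2703  0.0102] shift mm [ 0.2  0.  -0.8] turn [ 0.   -0.01 -0.01] F [-0.6 -0.1  0. ] M [ 0.03 -0.02  0.04] w 0.0529 g 0.0
```

```bash
python3 -m creep '[[0,0,0,0,0,0],[0,0,0,0,0,0],[0,0,0,0,0,0],[0,0,0,0,0,0],[0,0,0,0,0,0]]' 0.03 60; python3 go.py 0.4761 -0.2703 0.0105 93.03
```

```text
clock: 8.38
tool_pos: [0.4765, -0.2704, 0.0107]
tcp_rot: [-0.083, 3.14, -0.0]
contact_force: [-1.1, 1.3, 5.2]
width: 0.0434
grasp_force: 62.5
t 8.38 p [ 0.4765 -0.2704  0.0107] shift mm [0.4 0.1 0.2] turn [-0.    0.01 -0.01] F [-1.1  1.3  5.2] M [0.28 0.24 0.03] w 0.0434 g 62.5
```

```bash
python3 -m creep '[[0,0,-0.003,0,0,0],[0,0,-0.008,0,0,0],[0,0,-0.02,0,0,0],[0,0,-0.04,0,0,0],[0,0,-0.06,0,0,0],[0,0,-0.06,0,0,0],[0,0,-0.06,0,0,0]]'; python3 go.py 0.5173 0.2582 0.25 99.85
```

```text
clock: 8.97
tool_pos: [0.4771, -0.2711, 0.0715]
tcp_rot: [-0.083, 3.138, -0.004]
contact_force: [-0.8, 0.7, -5.6]
width: 0.0431
grasp_force: 62.3
t 8.97 p [ 0.4771 -0.2711  0.0715] shift mm [ -68.4  526.  -179.5] turn [-0.14  0.12 -6.83] F [-0.8  0.7 -5.6] M [ 0.02 -0.05  0.01] w 0.0431 g 62.3
```

```bash
python3 -m creep '[[0,0,-0.03,0,0,0],[0,0,-0.06,0,0,0],[0,0,-0.09,0,0,0],[0,0,-0.12,0,0,0],[0,0,-0.15,0,0,0],[0,0,-0.18,0,0,-1],[-0.004,0.03,-0.19,0,0,-2],[-0.008,0.06,-0.19,0,0,-3],[-0.012,0.09,-0.19,0,0,-4],[-0.016,0.12,-0.19,0,0,-5],[-0.02,0.15,-0.19,0,0,-6],[-0.023,0.18,-0.19,0,0,-6.8]]'; python3 go.py 0.5173 0.2582 0.25 99.85
```

```text
clock: 9.97
tool_pos: [0.4888, -0.0876, 0.2582]
tcp_rot: [0.269, -3.127, -0.003]
contact_force: [-0.9, 0.5, -6.6]
width: 0.043
grasp_force: 64.5
t 9.97 p [ 0.4888 -0.0876  0.2582] shift mm [-87.2 335.8   8.6] turn [ 0.11 -0.16 -0.  ] F [-0.9  0.5 -6.6] M [ 0.01 -0.05 -0.01] w 0.043 g 64.5
```

```bash
python3 -m creep '[[0,0.03,0,0,0,0],[0,0.06,0,0,0,0],[0,0.09,0,0,0,0],[0,0.12,0,0,0,0],[0,0.15,0,0,0,0],[0,0.18,0,0,0,0],[0,0.21,0,0,0,0],[0,0.24,0,0,0,0],[0,0.26,0,0,0,0],[0,0.27,0,0,0,0],[0,0.27,0,0,0,0],[0,0.27,0,0,0,0]]'; python3 go.py 0.5173 0.2582 0.18 99.85
```

```text
clock: 10.97
tool_pos: [0.4432, 0.1764, 0.259]
tcp_rot: [0.27, -3.128, 0.001]
contact_force: [-0.3, -1.3, -5.7]
width: 0.043
grasp_force: 64.5
t 10.97 p [0.4432 0.1764 0.259 ] shift mm [-87.2  68.   78.8] turn [-0.04 -0.13  0.02] F [-0.3 -1.3 -5.7] M [-0.05 -0.01 -0.04] w 0.043 g 64.5
```

```bash
python3 -m creep '[[-0.024,0.019,0,0,0,0],[-0.048,0.038,0,0,0,0],[-0.07,0.055,0,0,0,0],[-0.087,0.068,0,0,0,0],[-0.087,0.068,0.02,0,0,0],[-0.087,0.068,0.05,0,0,0],[-0.087,0.068,0.07,0,0,0],[-0.087,0.068,0.08,0,0,0],[-0.087,0.068,0.08,0,0,0],[-0.087,0.068,0.08,0,0,0]]'; python3 go.py 0.5173 0.2582 0.1215 99.85
python3 - <<'E'
from h import *
a=manip.snapshot("top")[...,::-1];cv2.imwrite("pics/t3raw.png",a);b=manip.snapshot("scene")[...,::-1];cv2.imwrite("pics/s3raw.png",b)
A=cv2.resize(a[140:270,110:250],(420,390),interpolation=2);B=cv2.resize(b[180:310,270:400],(390,390),interpolation=2);cv2.imwrite("pics/g3.png",np.hstack([A[:,:400],B]))
E
```

```text
clock: 11.8
tool_pos: [0.5182, 0.2576, 0.1803]
tcp_rot: [0.267, -3.13, 0.001]
contact_force: [0.0, 0.2, -4.7]
width: 0.0435
grasp_force: 64.5
t 11.8 p [0.5182 0.2576 0.1803] shift mm [ 0.8  0.7 58.8] turn [-0.02 -0.02 -0.1 ] F [ 0.   0.2 -4.7] M [ 0.02 -0.1  -0.01] w 0.0435 g 64.5
```

View pics/g3.png

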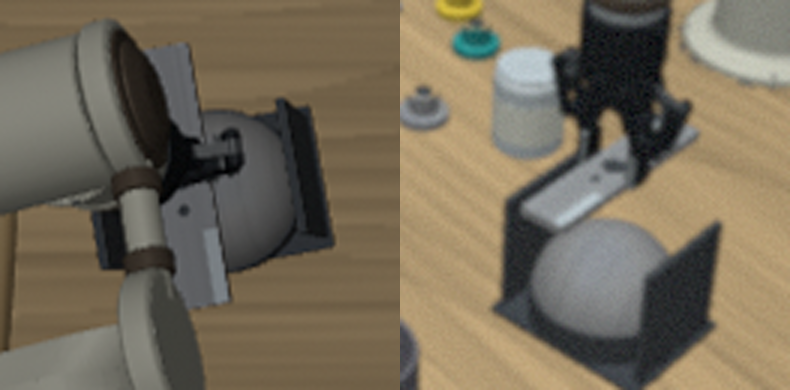

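The blade is held level above the dome, along the channel and clear of both walls. Its near end is at about (177,241) in the top view. I check its centring from that end, then descend.

```bash
python3 - <<'E'
from h import *
b=cv2.imread("pics/t3raw.png");sb=cv2.cvtColor(b,40)[...,1].astype(float);gb=cv2.cvtColor(b,6).astype(float)
s=manip.read_state();p=np.array(s['tool_pos']);a=np.radians(9.9);x=np.array([np.cos(a),np.sin(a)]);n=np.array([-x[1],x[0]]);z=p[2]-.0007
print(T.proj([*(p[:2]-.1*x),z]),T.proj([*(p[:2]+.1*x),z]))
for c in(172,175,178,181,184):
    v=sb[232:250,c]; i=[j for j in range(17) if v[j]<50<=v[j+1]]; 
    if i: r=232+i[0]+(50-v[i[0]])/(v[i[0]+1]-v[i[0]]); q=T.plane((c,r),z)[0,:2]-p[:2]; print("near end along",q@x*1e3,q@n*1e3)
for c in(166,168,170):
    v=sb[146:164,c]; i=[j for j in range(17) if v[j]>50>=v[j+1]]
    if i: r=146+i[0]+(50-v[i[0]])/(v[i[0]+1]-v[i[0]]); q=T.plane((c,r),z)[0,:2]-p[:2]; print("far end along",q@x*1e3,q@n*1e3)
E
python3 -m creep '[[0.0005,0.0007,0.015,0,0,0],[0.0005,0.0007,0.03,0,0,0],[0.0005,0.0007,0.045,0,0,0],[0.0005,0.0007,0.05,0,0,0],[0.0005,0.0007,0.05,0,0,0],[0.0005,0.0007,0.05,0,0,0]]'; python3 go.py 0.5173 0.2582 0.1155 99.85
```

```text
[[175.49469339 241.56440564]] [[161.04384375 154.77790075]]
near end along -101.67181256994995 1.3980410168944812
near end along -101.62589793967074 -5.406588880833731
near end along -101.87583968592402 -12.164617872971835
near end along -101.52573120394663 -19.025536111218447
far end along 98.491800949691 -11.127218593422079
far end along 98.4007356199284 -15.704143588918015
far end along 99.02280685692239 -20.399918923160417
clock: 12.4
tool_pos: [0.5181, 0.2593, 0.1317]
tcp_rot: [-0.269, 3.128, 0.0]
contact_force: [0.5, -0.2, -4.9]
width: 0.0426
grasp_force: 64.4
t 12.4 p [0.5181 0.2593 0.1317] shift mm [ 1.  -0.9 16.2] turn [ 0.01  0.12 -0.03] F [ 0.5 -0.2 -4.9] M [ 0.05 -0.05  0.01] w 0.0426 g 64.4
```

```bash
python3 -m creep '[[0,-0.0008,0.004,0,0,0],[0,-0.0008,0.008,0,0,0],[0,-0.0008,0.011,0,0,0],[0,-0.0008,0.012,0,0,0],[0,-0.0008,0.012,0,0,0],[0,-0.0008,0.012,0,0,0]]'; python3 go.py 0.5183 0.2584 0.1155 99.85
```

```text
clock: 12.9
tool_pos: [0.5174, 0.2583, 0.1182]
tcp_rot: [0.269, -3.13, 0.0]
contact_force: [0.0, -0.1, -5.9]
width: 0.0432
grasp_force: 64.5
t 12.9 p [0.5174 0.2583 0.1182] shift mm [-0.9 -0.1  2.7] turn [ 0.   -0.01 -0.03] F [ 0.  -0.1 -5.9] M [ 0.02 -0.03  0.  ] w 0.0432 g 64.5
```

```bash
python3 -m creep '[[-0.0009,0,0.0005,0,0,0],[-0.0009,0,0.001,0,0,0],[-0.0009,0,0.0015,0,0,0],[-0.0009,0,0.0015,0,0,0]]'; python3 go.py 0.5183 0.2584 0.1155 99.85;python3 -m creep '[[0,0,0.0005,0,0,0],[0,0,0.001,0,0,0],[0,0,0.001,0,0,0]]'; python3 go.py 0.5183 0.2584 0.1155 99.85
```

```text
clock: 13.23
tool_pos: [0.5182, 0.2585, 0.1167]
tcp_rot: [0.269, -3.13, 0.0]
contact_force: [0.6, 0.6, -5.5]
width: 0.0433
grasp_force: 64.5
t 13.23 p [0.5182 0.2585 0.1167] shift mm [-0.  -0.1  1.2] turn [-0.   -0.01 -0.03] F [ 0.6  0.6 -5.5] M [ 0.04  0.   -0.01] w 0.0433 g 64.5
clock: 13.48
tool_pos: [0.5183, 0.2585, 0.1158]
tcp_rot: [-0.269, 3.13, 0.0]
contact_force: [0.4, 0.1, -5.0]
width: 0.0431
grasp_force: 64.6
t 13.48 p [0.5183 0.2585 0.1158] shift mm [ 0.  -0.1  0.3] turn [ 0.    0.   -0.03] F [ 0.4  0.1 -5. ] M [ 0.04  0.02 -0.  ] w 0.0431 g 64.6
```

```bash
python3 -m creep '[[0,0,0.0005,0,0,0],[0,0,0.0005,0,0,0],[0,0,0.0005,0,0,0]]'; python3 go.py 0.5183 0.2584 0.1155 99.85;python3 -m creep '[[0,0,0.0005,0,0,0],[0,0,0.0005,0,0,0],[0,0,0.0005,0,0,0]]'; python3 go.py 0.5183 0.2584 0.1155 99.85
```

```text
clock: 13.73
tool_pos: [0.5183, 0.2585, 0.1156]
tcp_rot: [-0.269, 3.13, -0.0]
contact_force: [-2.3, -0.6, -2.6]
width: 0.0428
grasp_force: 64.9
t 13.73 p [0.5183 0.2585 0.1156] shift mm [ 0.1 -0.1  0.1] turn [-0.    0.01 -0.03] F [-2.3 -0.6 -2.6] M [-0.11  0.27  0.  ] w 0.0428 g 64.9
clock: 13.98
tool_pos: [0.5184, 0.2585, 0.1156]
tcp_rot: [-0.269, 3.13, 0.0]
contact_force: [-4.5, -2.5, 4.3]
width: 0.0432
grasp_force: 65.5
t 13.98 p [0.5184 0.2585 0.1156] shift mm [ 0.2 -0.1  0.1] turn [-0.    0.02 -0.03] F [-4.5 -2.5  4.3] M [-0.25  0.76 -0.02] w 0.0432 g 65.5
```

```bash
python3 -m creep '[[0,0,-0.0004,0,0,0],[0,0,-0.0004,0,0,0],[0,0,-0.0004,0,0,0]]' 0.03 20; python3 go.py 0.5183 0.2584 0.1155 99.85
```

```text
clock: 14.23
tool_pos: [0.5184, 0.2585, 0.1156]
tcp_rot: [-0.269, 3.13, 0.0]
contact_force: [-4.7, -0.8, 4.6]
width: 0.0429
grasp_force: 65.5
t 14.23 p [0.5184 0.2585 0.1156] shift mm [ 0.1 -0.1  0.1] turn [ 0.    0.02 -0.03] F [-4.7 -0.8  4.6] M [-0.21  0.67  0.01] w 0.0429 g 65.5
```

```bash
python3 -m creep '[[0,0,-0.0005,0,0,0],[0,0,-0.0005,0,0,0],[0,0,-0.0005,0,0,0],[0,0,-0.0005,0,0,0]]' 0.042 20; python3 go.py 0.5183 0.2584 0.1155 99.85
```

```text
clock: 14.57
tool_pos: [0.5184, 0.2585, 0.1156]
tcp_rot: [-0.269, 3.13, 0.0]
contact_force: [-2.2, -1.3, 1.0]
width: 0.0432
grasp_force: 65.2
t 14.57 p [0.5184 0.2585 0.1156] shift mm [ 0.1 -0.1  0.1] turn [ 0.    0.01 -0.03] F [-2.2 -1.3  1. ] M [-0.06  0.37 -0.07] w 0.0432 g 65.2
```

```bash
python3 -m creep '[[0,0,-0.0004,0,0,0],[0,0,-0.0004,0,0,0],[0,0,-0.0004,0,0,0]]'; python3 go.py 0.5183 0.2584 0.1155 99.85; python3 -m creep '[[0,0,0,0,0,0],[0,0,0,0,0,0],[0,0,0,0,0,0],[0,0,0,0,0,0]]' 0.053; python3 go.py 0.5183 0.2584 0.1155 99.85
python3 - <<'E'
from h import *
b=manip.snapshot("scene")[...,::-1];cv2.imwrite("pics/s4raw.png",b)
cv2.imwrite("pics/g4.png",cv2.resize(b[180:310,270:400],(590,590),interpolation=2))
E
```

```text
clock: 14.82
tool_pos: [0.5183, 0.2585, 0.1157]
tcp_rot: [-0.269, 3.13, 0.0]
contact_force: [-0.1, 0.0, -2.8]
width: 0.0426
grasp_force: 64.8
t 14.82 p [0.5183 0.2585 0.1157] shift mm [ 0.  -0.1  0.2] turn [ 0.    0.01 -0.03] F [-0.1  0.  -2.8] M [ 0.01  0.01 -0.03] w 0.0426 g 64.8
clock: 15.15
tool_pos: [0.5187, 0.2586, 0.1165]
tcp_rot: [-0.269, 3.129, 0.0]
contact_force: [-0.0, 0.0, 0.3]
width: 0.0531
grasp_force: 0.0
t 15.15 p [0.5187 0.2586 0.1165] shift mm [ 0.4 -0.1  1. ] turn [ 0.    0.06 -0.03] F [-0.   0.   0.3] M [ 0.08 -0.02  0.  ] w 0.0531 g 0.0
```

View pics/g4.png

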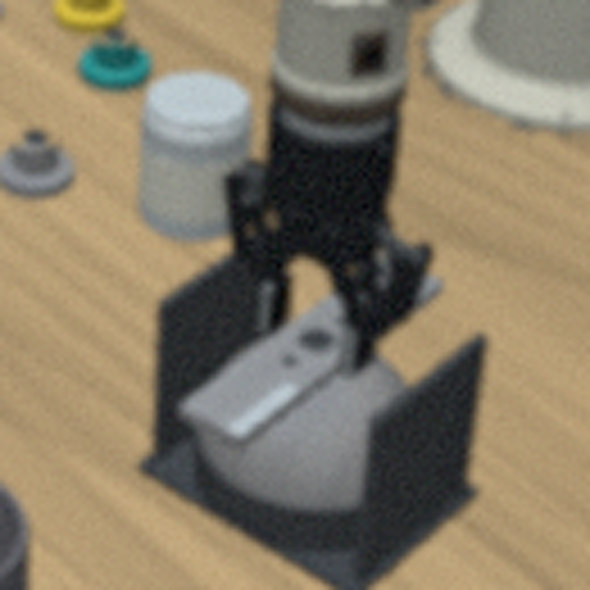

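The blade sits on the dome, released, with the fingers clear of both edges. I retreat straight up and head back to the flange.

```bash
python3 -m creep '[[0,0,0,0,0,0],[0,0,-0.005,0,0,0],[0,0,-0.015,0,0,0],[0,0,-0.04,0,0,0],[0,0,-0.07,0,0,0],[0,0,-0.10,0,0,0],[0,0,-0.12,0,0,0],[0,-0.04,-0.12,0,0,0],[0,-0.08,-0.12,0,0,0],[0,-0.12,-0.12,0,0,0],[0,-0.16,-0.12,0,0,0],[0,-0.2,-0.12,0,0,0]]' 0.06; python3 go.py 0.4494 -0.1189 0.12 93
```

```text
clock: 16.2
tool_pos: [0.5526, 0.0597, 0.2375]
tcp_rot: [-0.27, 3.128, -0.001]
contact_force: [0.7, -0.8, 0.6]
width: 0.0599
grasp_force: 0.0
t 16.2 p [0.5526 0.0597 0.2375] shift mm [ 132.5 -158.2  117.4] turn [-0.02  0.11  6.85] F [ 0.7 -0.8  0.6] M [0.05 0.01 0.  ] w 0.0599 g 0.0
```

```bash
python3 -m creep '[[0.02,-0.03,0,0,0,3],[0.04,-0.06,0,0,0,6],[0.06,-0.09,0,0,0,7],[0.08,-0.12,0,0,0,7],[0.08,-0.15,0,0,0,7],[0.08,-0.18,0,0,0,7],[0.08,-0.2,0,0,0,7],[0.08,-0.2,0,0,0,7],[0.08,-0.2,0,0,0,7]]'; python3 go.py 0.4494 -0.1189 0.12 93
python3 - <<'E'
from h import *
for n in("top","scene"): cv2.imwrite(f"pics/{n}5.png",manip.snapshot(n)[...,::-1])
a=cv2.imread("pics/top5.png");b=cv2.imread("pics/scene5.png")
A=cv2.resize(a[140:270,125:255],(390,390),interpolation=2);B=cv2.resize(b[200:310,280:390],(390,390),interpolation=2);cv2.imwrite("pics/g5.png",np.hstack([A,B]))
E
```

```text
clock: 16.95
tool_pos: [0.5078, -0.1501, 0.2369]
tcp_rot: [-0.074, 3.14, -0.0]
contact_force: [0.4, 0.6, 0.0]
width: 0.0599
grasp_force: 0.0
t 16.95 p [ 0.5078 -0.1501  0.2369] shift mm [ 56.9  33.9 116.9] turn [-0.01  0.05 -0.29] F [0.4 0.6 0. ] M [ 0.03 -0.02 -0.04] w 0.0599 g 0.0
```

View pics/g5.png

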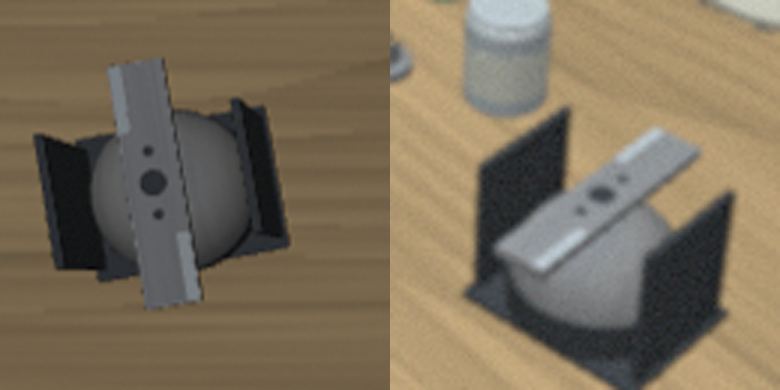

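The bare blade balances on the dome, clear of the walls, with the bore at about (175.7,200.7) in the top view. I measure its centre and tilt.

Run:
```python
from h import *
a=cv2.imread("pics/top5.png");b=cv2.imread("pics/scene5.png")
ga=cv2.cvtColor(a,6).astype(float);gb=cv2.cvtColor(b,6).astype(float)
def wc(g,c,r,hi):
    c=np.round(c).astype(int);y,x=np.mgrid[c[1]-r:c[1]+r+1,c[0]-r:c[0]+r+1]; w=np.clip(hi-g[y,x],0,None); return np.array([(w*x).sum(),(w*y).sum()])/w.sum()
f=lambda x,y:np.array([125+(x+.5)/3-.5,140+(y+.5)/3-.5]); k=110/390; g=lambda x,y:np.array([280+(x+.5)*k-.5,200+(y+.5)*k-.5])
bt=wc(ga,f(152,182),6,70);h1=wc(ga,f(147,150),2,80);h2=wc(ga,f(158,214),2,80)
bs=wc(gb,g(210,194),4,110);s1=wc(gb,g(232,178),2,125);s2=wc(gb,g(190,211),2,125)
print(bt,h1,h2,bs,s1,s2)
P=[tri(*q) for q in((bt,bs),(h1,s1),(h2,s2))]
for p in P: print(np.round(p[0],4),round(p[1],4))
d=P[1][0]-P[2][0];print("pitch deg",np.degrees(np.arctan2(d[2],np.hypot(*d[:2]))),"yaw",np.degrees(np.arctan2(d[1],d[0])))
q=T.plane([bt,h1,h2],.115)[:,:2];a_=np.radians(9.85);x=np.array([np.cos(a_),np.sin(a_)]);n=np.array([-x[1],x[0]])
print("bore z.115",q[0],"rel stand",(q[0]-[.5173,.2582])@x,(q[0]-[.5173,.2582])@n,"yaw",np.degrees(np.arctan2(*(q[1]-q[2])[::-1])))
# ends: top-view apparent distance of ends from bore along blade
sa=cv2.cvtColor(a,40)[...,1].astype(float)
for nm,base,cols,sgn in(("far",f(137,58)[1],range(164,178),1),("near",f(175,304)[1],range(177,190),-1)):
    L=[]
    for c in cols:
        r0=int(base)-7;v=sa[r0:r0+15,c]
        for j in range(14):
            if (v[j]-50)*(v[j+1]-50)<0: L.append((c,r0+j+(v[j]-50)/(v[j]-v[j+1])));break
    e=T.plane(L,.115)[:,:2]-q[0]; print(nm,len(L),np.median(e@x)*1e3)
# flange
sat=sa
m=np.zeros(sa.shape,np.uint8);m[205:255,300:350]=(sa<58)[205:255,300:350]
c=max(cv2.findContours(m,0,1)[0],key=cv2.contourArea);print("flange blob",cv2.minEnclosingCircle(c)); 
nh=wc(ga,(328,228),5,70);print("neck hole",nh,T.plane(nh,.036))
```

```text
[175.5403165  200.51318764] [173.86055777 189.91633466] [177.31764706 211.02352941] [339.28502415 254.42834138] [345.05263158 250.01754386] [333.37681159 259.05797101]
[0.5181 0.2582 0.1153] 0.0009
[0.5296 0.2671 0.1412] 0.0328
[0.5067 0.249  0.0888] 0.0324
pitch deg 60.8157030605063 yaw 38.404955325955044
bore z.115 [0.51847712 0.25793964] rel stand 0.0011152317365044316 -0.0004578968291348235 yaw 9.690196497056832
far 14 99.93437135250475
near 13 -100.40695267313065
flange blob ((327.5, 242.13888549804688), 24.554855346679688)
neck hole [327.73611111 224.70833333] [[ 0.45817052 -0.11905201  0.036     ]]
```

Run:
```python
from h import *
P=[tri(*q)for q in(((173.86,189.92),(333.377,259.058)),((177.318,211.024),(345.053,250.018)))]
d=P[0][0]-P[1][0];print(P,"pitch",np.degrees(np.arctan2(d[2],np.hypot(*d[:2]))))
a=cv2.imread("pics/t2raw.png");g=cv2.cvtColor(a,6).astype(float);b=cv2.imread("pics/s2raw.png")
y,x=np.mgrid[223:234,323:334];w=np.clip(70-g[y,x],0,None);nh=np.array([(w*x).sum(),(w*y).sum()])/w.sum();print("neck",nh,T.plane(nh,.036))
sa=cv2.cvtColor(a,40)[...,1];m=np.zeros(sa.shape,np.uint8);m[210:245,308:348]=(sa<58)[210:245,308:348]
c=max(cv2.findContours(m,0,1)[0],key=cv2.contourArea);e=cv2.minEnclosingCircle(c);print(e,T.plane(e[0],.008))
```

```text
[(array([0.54386411, 0.26276159, 0.11436435]), np.float64(0.0011812796270388956)), (array([0.4925774 , 0.25360558, 0.11583007]), np.float64(0.0010207387656140788))] pitch -1.6115456647348603
neck [327.85023585 228.18867925] [[ 0.44910179 -0.11920169  0.036     ]]
((326.8999938964844, 228.14999389648438), 11.34613037109375) [[ 0.44950279 -0.11999825  0.008     ]]
```

```bash
python3 -m creep '[[0.03,0.018,0,0,0,0],[0.057,0.033,0,0,0,0],[0.057,0.033,0.04,0,0,0],[0.057,0.033,0.08,0,0,0],[0.057,0.033,0.12,0,0,0],[0.057,0.033,0.15,0,0,0],[0.057,0.033,0.15,0,0,0],[0.057,0.033,0.15,0,0,0],[0.057,0.033,0.15,0,0,0]]' 0.06 40; python3 go.py 0.4493 -0.1192 0.03 93
```

```text
clock: 17.8
tool_pos: [0.4506, -0.1193, 0.0883]
tcp_rot: [-0.079, 3.138, -0.003]
contact_force: [0.3, 0.6, 0.3]
width: 0.0601
grasp_force: 0.0
t 17.8 p [ 0.4506 -0.1193  0.0883] shift mm [ 1.5  0.3 58.3] turn [-0.1   0.16 -0.12] F [0.3 0.6 0.3] M [-0.   -0.01  0.02] w 0.0601 g 0.0
```

```bash
python3 -m creep '[[0.0013,0.0003,0.015,0,0,0],[0.0013,0.0003,0.03,0,0,0],[0.0013,0.0003,0.045,0,0,0],[0.0013,0.0003,0.055,0,0,0],[0.0013,0.0003,0.057,0,0,0],[0.0013,0.0003,0.057,0,0,0],[0.0013,0.0003,0.057,0,0,0]]'; python3 go.py 0.4493 -0.1192 0.03 93
```

```text
clock: 18.38
tool_pos: [0.449, -0.1195, 0.0305]
tcp_rot: [-0.077, 3.138, -0.002]
contact_force: [-0.6, -0.0, 0.4]
width: 0.0599
grasp_force: 0.0
t 18.38 p [ 0.449  -0.1195  0.0305] shift mm [-0.3  0.3  0.5] turn [-0.08  0.12 -0.17] F [-0.6 -0.   0.4] M [ 0.01 -0.07  0.04] w 0.0599 g 0.0
```

```bash
python3 -m creep '[[0,0,0,0,0,0],[0,0,0,0,0,0],[0,0,0,0,0,0],[0,0,0,0,0,0],[0,0,0,0,0,0]]' 0.02 40; python3 go.py 0.4493 -0.1192 0.03 93; python3 -m creep '[[0,0,-0.01,0,0,0],[0,0,-0.03,0,0,0],[0,0,-0.07,0,0,0],[0,0,-0.11,0,0,0],[0,0,-0.15,0,0,0],[0,0,-0.18,0,0,0],[0,0,-0.2,0,0,0],[0,0,-0.2,0,0,0],[0,0,-0.2,0,0,0]]'; python3 go.py 0.5168 0.2581 0.23 99.85
```

```text
clock: 18.8
tool_pos: [0.4486, -0.1193, 0.0303]
tcp_rot: [-0.077, 3.139, -0.001]
contact_force: [-0.8, 0.7, 5.4]
width: 0.035
grasp_force: 39.4
t 18.8 p [ 0.4486 -0.1193  0.0303] shift mm [-0.7  0.   0.3] turn [-0.04  0.08 -0.18] F [-0.8  0.7  5.4] M [0.24 0.15 0.05] w 0.035 g 39.4
clock: 19.55
tool_pos: [0.448, -0.119, 0.2297]
tcp_rot: [-0.077, 3.139, -0.002]
contact_force: [-0.0, -0.7, -2.7]
width: 0.0345
grasp_force: 40.8
t 19.55 p [ 0.448  -0.119   0.2297] shift mm [-87.3 373.3  -0.6] turn [-0.06  0.09 -7.03] F [-0.  -0.7 -2.7] M [0.03 0.01 0.01] w 0.0345 g 40.8
```

```bash
python3 -m creep '[[-0.01,0.038,0,0,0,-1],[-0.02,0.076,0,0,0,-2],[-0.03,0.114,0,0,0,-3],[-0.04,0.152,0,0,0,-4],[-0.05,0.19,0,0,0,-5],[-0.06,0.228,0,0,0,-6],[-0.07,0.266,0,0,0,-7],[-0.08,0.304,0,0,0,-7],[-0.087,0.342,0,0,0,-7],[-0.087,0.373,0,0,0,-7],[-0.087,0.373,0,0,0,-7],[-0.087,0.373,0,0,0,-7]]'; python3 go.py 0.5161 0.258 0.19 99.85
```

```text
clock: 20.55
tool_pos: [0.5143, 0.2589, 0.2255]
tcp_rot: [0.273, -3.124, 0.002]
contact_force: [-0.3, -0.2, -3.1]
width: 0.0348
grasp_force: 41.2
t 20.55 p [0.5143 0.2589 0.2255] shift mm [-1.9 -1.2 35.5] turn [-0.04 -0.35  0.15] F [-0.3 -0.2 -3.1] M [-0.09 -0.07  0.03] w 0.0348 g 41.2
```

```bash
python3 -m creep '[[0,0,0.01,0,0,0],[0,0,0.02,0,0,0],[0,0,0.03,0,0,0],[0,0,0.04,0,0,0],[0,0,0.04,0,0,0],[0,0,0.04,0,0,0]]'; python3 go.py 0.5161 0.258 0.16 99.85
python3 - <<'E'
from h import *
for n in("top","scene"): cv2.imwrite(f"pics/{n}6.png",manip.snapshot(n)[...,::-1])
a=cv2.imread("pics/top6.png");b=cv2.imread("pics/scene6.png")
A=cv2.resize(a[140:270,125:255],(390,390),interpolation=2);B=cv2.resize(b[200:300,290:390],(400,400),interpolation=2)
A=np.vstack([A,np.zeros((10,390,3),np.uint8)]);cv2.imwrite("pics/g6.png",np.hstack([A,B]))
E
```

```text
clock: 21.05
tool_pos: [0.5157, 0.2572, 0.1877]
tcp_rot: [0.267, -3.128, 0.001]
contact_force: [0.4, 0.5, -3.4]
width: 0.0348
grasp_force: 41.2
t 21.05 p [0.5157 0.2572 0.1877] shift mm [-0.6  0.7 27.7] turn [-0.01 -0.14 -0.08] F [ 0.4  0.5 -3.4] M [0.04 0.   0.02] w 0.0348 g 41.2
```

View pics/g6.png

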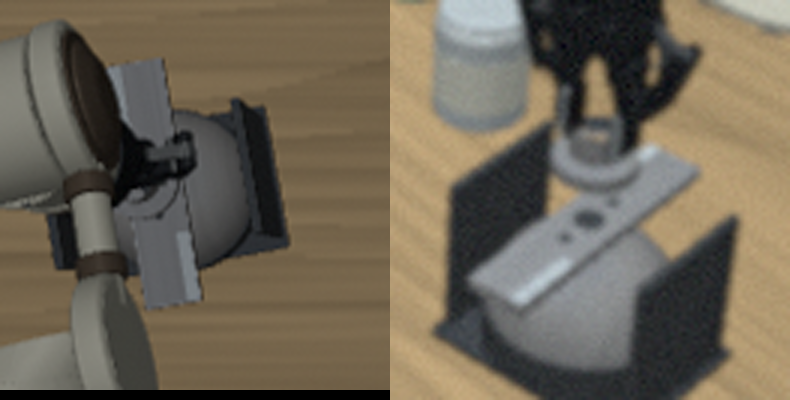

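The flange hangs level over the blade, and the blade is still balanced clear of the walls. I go down to just above it.

```bash
python3 - <<'E'
from h import *
for x in(.5154,.5164,.5174): print(S.proj([x,.2573,.1577+.011]))
E
python3 -m creep '[[-0.0004,0.0007,0.01,0,0,0],[-0.0004,0.0007,0.02,0,0,0],[-0.0004,0.0007,0.03,0,0,0],[-0.0004,0.0007,0.036,0,0,0],[-0.0004,0.0007,0.038,0,0,0],[-0.0004,0.0007,0.038,0,0,0],[-0.0004,0.0007,0.038,0,0,0]]'; python3 go.py 0.5161 0.258 0.145 99.85
```

```text
[[341.05312696 238.12464817]]
[[340.77617308 238.2565401 ]]
[[340.49901166 238.38853087]]
clock: 21.73
tool_pos: [0.5167, 0.2587, 0.1511]
tcp_rot: [-0.269, 3.13, -0.0]
contact_force: [0.6, -0.3, -3.5]
width: 0.0346
grasp_force: 41.2
t 21.73 p [0.5167 0.2587 0.1511] shift mm [ 0.7 -0.6  6.1] turn [-0.    0.   -0.03] F [ 0.6 -0.3 -3.5] M [-0.   -0.02  0.02] w 0.0346 g 41.2
```

```bash
python3 -m creep '[[0.0005,-0.0006,0.001,0,0,0],[0.0005,-0.0006,0.002,0,0,0],[0.0005,-0.0006,0.003,0,0,0],[0.0005,-0.0006,0.004,0,0,0],[0.0005,-0.0006,0.004,0,0,0],[0.0005,-0.0006,0.004,0,0,0]]'; python3 go.py 0.5161 0.258 0.145 99.85
```

```text
clock: 22.23
tool_pos: [0.5162, 0.258, 0.147]
tcp_rot: [0.269, -3.13, 0.0]
contact_force: [-0.4, 0.3, -3.1]
width: 0.0349
grasp_force: 41.2
t 22.23 p [0.5162 0.258  0.147 ] shift mm [0.1 0.  2. ] turn [ 0.   -0.01 -0.03] F [-0.4  0.3 -3.1] M [ 0.03 -0.01  0.06] w 0.0349 g 41.2
```

```bash
python3 -m creep '[[0,0,0.0005,0,0,0],[0,0,0.001,0,0,0],[0,0,0.001,0,0,0]]'; python3 go.py 0.5161 0.258 0.145 99.85;  python3 -m creep '[[0,0,0.0004,0,0,0],[0,0,0.0004,0,0,0],[0,0,0.0004,0,0,0]]'; python3 go.py 0.5161 0.258 0.145 99.85
```

```text
clock: 22.48
tool_pos: [0.5162, 0.258, 0.146]
tcp_rot: [0.269, -3.13, 0.0]
contact_force: [-0.4, -1.4, -3.2]
width: 0.0345
grasp_force: 41.2
t 22.48 p [0.5162 0.258  0.146 ] shift mm [0.1 0.  1. ] turn [-0.   -0.01 -0.03] F [-0.4 -1.4 -3.2] M [-0.01 -0.02 -0.02] w 0.0345 g 41.2
clock: 22.73
tool_pos: [0.5162, 0.258, 0.1457]
tcp_rot: [0.269, -3.13, -0.0]
contact_force: [-0.6, -0.1, -3.0]
width: 0.0344
grasp_force: 41.2
t 22.73 p [0.5162 0.258  0.1457] shift mm [0.1 0.  0.7] turn [ 0.   -0.   -0.03] F [-0.6 -0.1 -3. ] M [-0.02  0.01  0.04] w 0.0344 g 41.2
```

```bash
python3 -m creep '[[0,0,0.0004,0,0,0],[0,0,0.0004,0,0,0],[0,0,0.0004,0,0,0]]'; python3 go.py 0.5161 0.258 0.145 99.85;  python3 -m creep '[[0,0,0.0004,0,0,0],[0,0,0.0004,0,0,0],[0,0,0.0004,0,0,0]]'; python3 go.py 0.5161 0.258 0.145 99.85
```

```text
clock: 22.98
tool_pos: [0.5162, 0.258, 0.1453]
tcp_rot: [-0.269, 3.13, 0.0]
contact_force: [0.1, -1.4, -2.0]
width: 0.0344
grasp_force: 41.2
t 22.98 p [0.5162 0.258  0.1453] shift mm [0.1 0.  0.3] turn [ 0.    0.   -0.03] F [ 0.1 -1.4 -2. ] M [0.   0.05 0.07] w 0.0344 g 41.2
clock: 23.23
tool_pos: [0.5164, 0.258, 0.1452]
tcp_rot: [-0.269, 3.13, 0.0]
contact_force: [-1.5, 0.7, -0.3]
width: 0.0344
grasp_force: 41.3
t 23.23 p [0.5164 0.258  0.1452] shift mm [0.3 0.  0.2] turn [ 0.    0.02 -0.03] F [-1.5  0.7 -0.3] M [0.02 0.13 0.04] w 0.0344 g 41.3
```

```bash
python3 -m creep '[[0,0,0,0,0,0],[0,0,0,0,0,0],[0,0,0,0,0,0],[0,0,0,0,0,0]]' 0.06; python3 -m creep '[[0,0,-0.003,0,0,0],[0,0,-0.008,0,0,0],[0,0,-0.02,0,0,0],[0,0,-0.04,0,0,0],[0,0,-0.07,0,0,0],[0,0,-0.1,0,0,0],[0,-0.04,-0.1,0,0,0],[0,-0.08,-0.1,0,0,0],[0,-0.12,-0.1,0,0,0],[0,-0.16,-0.1,0,0,0],[0,-0.2,-0.1,0,0,0],[0,-0.24,-0.1,0,0,0]]'
python3 -m creep '[[0,0,0,0,0,0],[0,0,0,0,0,0],[0,0,0,0,0,0],[0,0,0,0,0,0],[0,0,0,0,0,0],[0,0,0,0,0,0]]'
python3 - <<'E'
from h import *
for n in("top","scene"): cv2.imwrite(f"pics/{n}7.png",manip.snapshot(n)[...,::-1])
a=cv2.imread("pics/top7.png");b=cv2.imread("pics/scene7.png")
A=cv2.resize(a[140:270,125:255],(390,390),interpolation=2);B=cv2.resize(b[200:300,290:390],(400,400),interpolation=2)
A=np.vstack([A,np.zeros((10,390,3),np.uint8)]);cv2.imwrite("pics/g7.png",np.hstack([A,B]))
E
```

```text
clock: 23.57
tool_pos: [0.5164, 0.258, 0.1451]
tcp_rot: [-0.269, 3.13, 0.0]
contact_force: [-0.5, 0.1, -0.7]
width: 0.06
grasp_force: 0.0
clock: 24.57
tool_pos: [0.5575, 0.0196, 0.2465]
tcp_rot: [-0.269, 3.128, -0.001]
contact_force: [0.2, 0.5, -0.0]
width: 0.06
grasp_force: 0.0
clock: 25.07
tool_pos: [0.557, 0.0228, 0.245]
tcp_rot: [-0.272, 3.13, 0.0]
contact_force: [0.1, -0.0, 0.3]
width: 0.0598
grasp_force: 0.0
```

View pics/g7.png

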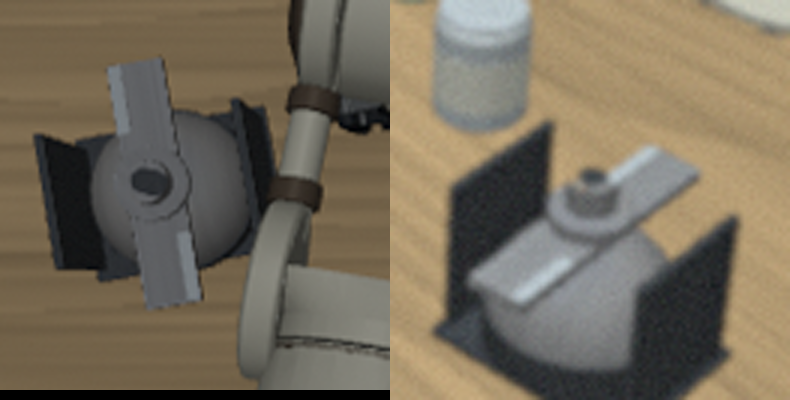

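The flange stands neck up on the blade's middle, and the blade is still level. One numeric tilt check comes before handing in.

Run:
```python
from h import *
a=np.radians(9.7);x=np.array([np.cos(a),np.sin(a)]);n=np.array([-x[1],x[0]]);c=np.array([.5185,.2579])
for pit in(-2,0,2):
    t=np.radians(pit)
    print(pit,[np.round(((S.proj([*(c+s*.1*x+m*.0225*n),.115+s*.1*t])[0]-[290,200])+.5)*4-.5).tolist() for s,m in((1,-1),(1,1),(-1,-1),(-1,1))])
A=cv2.imread("pics/top7.png");sa=cv2.cvtColor(A,40)[...,1].astype(float)
for nm,base,cols in(("far",159,range(164,178)),("near",241,range(177,190))):
    L=[]
    for k in cols:
        r0=base-7;v=sa[r0:r0+15,k]
        for j in range(14):
            if (v[j]-50)*(v[j+1]-50)<0: L.append((k,r0+j+(v[j]-50)/(v[j]-v[j+1])));break
    print(nm,np.median((T.plane(L,.115)[:,:2]-c)@x)*1e3)
g=cv2.cvtColor(A,6).astype(float);y,X=np.mgrid[195:206,170:181];w=np.clip(60-g[y,X],0,None);print("neck hole",T.plane(((w*X).sum()/w.sum(),(w*y).sum()/w.sum()),.151))
```

```text
-2 [[76.0, 277.0], [129.0, 308.0], [259.0, 140.0], [310.0, 166.0]]
0 [[76.0, 273.0], [129.0, 304.0], [258.0, 144.0], [310.0, 170.0]]
2 [[77.0, 269.0], [130.0, 300.0], [258.0, 148.0], [309.0, 174.0]]
far 99.96091872029172
near -100.42104294222113
neck hole [[0.51540202 0.2500541  0.151     ]]
```

```bash
python3 -c "
from station import manip
print(manip.hand_in())"
```

```text
the job is handed in; nothing more can be done
None
```

I handed the job in at about 25 s: the bare blade balanced level on the dome, then the steel flange was set neck up on its middle, and the last pictures show both still balanced, level to within about 1–2° and clear of the guard walls.

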